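# Find the weak plunge spring

### The job

One of the three router plunge springs has gone weak: find it by pressing springs on the tester plate straight down until the cap is level with the top of the height rail, holding a moment and comparing what the dial reads; never press a cap clearly below the rail. Put the weak spring in the scrap tray, but only after its own low reading has been shown on the plate, so a spring from the wooden block must first be stood on the plate if it is the suspect. Leave the two good springs standing on the plate or the block, and leave the rail setting, the brass bush, jar, offcut and chisel alone.

Things in the scene. Friction and masses are not known exactly. Their poses are not given: they have to be found in the camera images.
- tester: fixed grey bench spring tester, base 150 mm (x) by 290 mm (y) and 22 mm high. Origin: centre of its underside on the bench. The steel plate lies above it; a dial housing (90 by 110 mm, 30 mm high) juts out on its -x side; the height rail stands along its +x edge
- plate: the tester's bright steel plate, 130 mm (x) by 250 mm (y), 12 mm thick, same axes as the tester. Origin: centre of its underside; top face 12 mm above that, 45 mm above the bench. It sinks 0.25 mm per newton of load and carries the rail with it. Two posts 10 mm thick, 62 mm tall, stand at x = +58 mm, y = +-119 mm of the plate
- rail_mark (a point): middle of the top edge of the height rail, an aluminium bar 8 mm thick and 226 mm long along the plate's y at x = +58 mm, carried by two posts on the plate. Its top edge is the height mark: it is set between 42 and 52 mm above the plate's top. The rail is clamped by friction and is not to be moved
- needle (a joint): dial needle: angle in rad clockwise seen from above, 0.1 rad per newton on the plate (a tick is 2 N). Reads about 0 with two springs standing on the plate, about 0.1 more with a third. Zero points along the tester's +y; the needle is black on a white face 84 mm across, which looks up
- block: fixed light wooden block, 100 mm (x) by 170 mm (y), 45 mm high, on one side of the tester (either). Origin: centre of its underside
- tray: fixed dark steel open scrap tray, 140 by 140 mm outside, 40 mm high, walls and floor 4 mm thick, empty, on the other side of the tester. Origin: centre of its underside
- bush: bystander: brass cylinder 34 mm across, 60 mm high, standing on the wooden block near the spring there. Origin: centre of its underside
- jar: bystander: glass jar with black cap, 56 mm across, 75 mm high, standing on the bench beside the dial. Origin: centre of its underside
- offcut: bystander: light wooden offcut 50 by 85 by 40 mm high, lying on the bench beside the dial. Origin: centre of its underside
- chisel: bystander: wood chisel lying along its own y beyond the tester, 225 mm long, 25 mm high. Origin: on the bench under its ferrule
- spring_1: one of three look-alike upright steel coil springs, 66 mm tall when free, 110 g: round foot 38 mm across, 10 mm thick; coil 32 mm across; round cap 38 mm across, 12 mm thick, which slides down as it is pressed (30 mm at most). Origin: centre of the foot's underside, z up. Two are equally stiff, one is far weaker, unmarked. At the start any two stand on the plate, one on the block
- spring_1_cap (a point): centre of the top face of spring_1's cap (66 mm above the foot's underside when free); pressing it level with the rail takes between 5 and 18 N, by spring and rail height
- spring_2: one of three look-alike upright steel coil springs, 66 mm tall when free, 110 g: round foot 38 mm across, 10 mm thick; coil 32 mm across; round cap 38 mm across, 12 mm thick, which slides down as it is pressed (30 mm at most). Origin: centre of the foot's underside, z up. Two are equally stiff, one is far weaker, unmarked. At the start any two stand on the plate, one on the block
- spring_2_cap (a point): centre of the top face of spring_2's cap (66 mm above the foot's underside when free); pressing it level with the rail takes between 5 and 18 N, by spring and rail height
- spring_3: one of three look-alike upright steel coil springs, 66 mm tall when free, 110 g: round foot 38 mm across, 10 mm thick; coil 32 mm across; round cap 38 mm across, 12 mm thick, which slides down as it is pressed (30 mm at most). Origin: centre of the foot's underside, z up. Two are equally stiff, one is far weaker, unmarked. At the start any two stand on the plate, one on the block
- spring_3_cap (a point): centre of the top face of spring_3's cap (66 mm above the foot's underside when free); pressing it level with the rail takes between 5 and 18 N, by spring and rail height
Mind the look-alikes: they are no part of the job. What is shaped like the spring_1 but orange is not meant.

How it is judged:
By the outcome, as a careful person would: the job done as asked, in the order asked, and still so for the second after the job is handed in, with the robot touching nothing.
It also fails if it takes over 72 s, if anything falls off the work surface, if the arm or the gripper's body presses on something with over 40 N, if the wrist force passes 120 N, or if a joint passes its speed limit or range.

### The arm

A 6-joint arm with a two-finger parallel gripper is mounted at the origin on the work surface. World frame = base frame: x ahead of the robot, y to its left, z up, the work surface at z = 0. Lengths are in mm, angles in rad, forces in N, time in s.
With the tool pointing down it reaches from about 275 to 1000 mm from the base axis. Payload 8.4 kg.
Tool frame: the origin (TCP) lies on the centre line of the jaws, within the pads' length; the fingertips stand 22 mm ahead of it and the grasp point (between the pads) lies 3 mm ahead of it; z points along the fingers, y is the direction in which the jaws open and shut (so a half turn about z gives the same grasp; the last joint's range is limited). The gripper opens to 85 mm and grips with 20 to 120 N. Pads are 22 mm wide; open, the fingers measure 114 mm over their backs; the gripper's body (76 mm by 85 mm) begins 54 mm behind the grasp point. The pads swing forward as they close: fully open they stand 13 mm farther back than shut.
Start: joints at [-1.248, 0.353, 1.633, -0, 1.155, -0.002], TCP at [199.448, -592.325, 253.281] pointing down, gripper open.
Joint ranges: [-2.63, 2.63], [-0.92, 2.1], [0.06, 2.66], [-1.3, 4.44], [0, 2.69], [-3.02, 3.02]. Speed limits (rad/s): [2.22, 2.22, 2.79, 3.14, 3.14, 3.14].

### API

Orientations are given as [roll, pitch, yaw] about the fixed x, y, z axes, in that order (R = Rz(yaw) Ry(pitch) Rx(roll)).
In Python, from rig import r gives the robot as it stands.
- The arm moves only by the tool carry_out, never from a script. Its argument "rows" is text: rows parted by semicolons, each of 5 numbers parted by spaces: the opening, from 0 (shut) to 1 (fully open), then the shift along the tool's x, y, z in units of 30 mm (1.0 is 30 mm), then the turn about the tool's z in units of 8 degrees (1.0 is 8 degrees). A call has 1 to 12 rows; each row shifts and turns the commanded pose from where the row before left it, along the tool's axes as they then stand; what a row does not reach is not made up. A row lasts 1/8 s, in which the tool goes at most 62.5 mm and 10.7 degrees, less where a joint would pass 70% of its speed; a pose out of reach is approached as far as the arm can. A call is refused whole if a number of a shift passes 1 or a number of a turn 1, either way. A call with a gripper value outside its range is refused whole. The fingers move at their own pace and stop on an object; "newtons" is the grip in N (left out, the last holds). Time passes only in rows, so rows that do not move let the fingers close. It gives the time, the measured TCP pose, the force and the opening at its end, in the units of the state.
- r.sense(): the state, without advancing time (a new reading comes with each control period).
- r.grab_frame(name): name is "side" or "top"; returns the picture (420x560x3 uint8, blue, green, red); there is no depth.
- r.get_calibration(name): a dict with "intrinsics" (3x3 intrinsics, pixels), "position" and "rotation" of the camera in the world. Camera axes: x right, y up, looking along -z (the intrinsics and any distortion apply to the point x, -y, -z); pixel columns grow to the right and rows downward; lengths in mm; the calibration is good to about 2 mm. A picture is of the moment at which its call begins. get_calibration takes no time and is no camera call.
- r.sign_off(): hands the job in, once; it reports no verdict.
The state is a dict: "clock": time; "qpos": joint angles; "qvel": joint speeds; "joint_efforts": joint torques, N m; "eef_pos": TCP position; "tcp_rot": TCP orientation; "contact_force": force on the tool from outside, world axes, zero at the start; "wrist_torque": the same for the moment, N m; "opening": opening from 0.0 (shut) to 1.0 (fully open).
Only numpy, scipy, OpenCV 4.12 (cv2) and the standard library are available. Lean on these libraries where they do the work, as an engineer would, in place of code of your own. Each camera call takes 0.05 s, during which the arm holds its last target.

## Working session

There is one attempt and no reset: what is moved stays moved. The work goes in short steps, Python scripts to look and compute and a tool call to move; the robot and the scene stay as the last step left them, time stands still between calls to the robot, and variables do not carry over. Pictures are saved under pics/ and viewed, and the job is handed in when it is done.

Besides the shell and the picture viewer there is one more tool, called after ">>>" in YAML: its name, and indented under it one key for each argument. carry_out: Moves the arm, as the interface text tells. Its arguments: {"type":"object","properties":{"rows":{"type":"string"},"newtons":{"type":"number"}},"required":["rows"]}

```bash
mkdir -p pics; ls
python3 - <<'E'
from rig import r
import cv2
for n in("side","top"):
    cv2.imwrite(f"pics/{n}0.png",r.grab_frame(n)); c=r.get_calibration(n); print(n,c)
print(r.sense())
E
```

```text
pics
side {'intrinsics': array([[539.13636681,   0.        , 274.90741528],
       [  0.        , 539.13636681, 208.06791178],
       [  0.        ,   0.        ,   1.        ]]), 'position': array([  37.38921902,  699.7366557 , 1064.78004947]), 'rotation': array([ 0.74045491, -0.01387117, -2.43970689])}
top {'intrinsics': array([[468.1663266 ,   0.        , 275.26340453],
       [  0.        , 468.1663266 , 209.02889573],
       [  0.        ,   0.        ,   1.        ]]), 'position': array([ 345.07021437,    4.14179829, 1360.91060432]), 'rotation': array([ 1.99405996e-01, -9.52745717e-04, -1.59874944e+00])}
{'clock': 0.1, 'qpos': array([-1.24838092e+00,  3.53576791e-01,  1.63406103e+00, -4.84782395e-06,
        1.15519615e+00, -2.40018712e-03]), 'qvel': array([ 0.00047549, -0.00157434, -0.00228987, -0.0015769 , -0.00169092,
        0.00163007]), 'joint_efforts': array([-4.20753886e-04, -6.06360984e+01, -3.42820609e+01,  2.00637970e-05,
        4.05062281e-03, -5.82359121e-06]), 'eef_pos': array([ 199.33074063, -591.94012633,  252.63750579]), 'tcp_rot': array([-3.14035133e+00,  1.45332337e-06,  3.24817551e-01]), 'contact_force': array([0.13330587, 0.22281683, 0.04376056]), 'wrist_torque': array([-0.01721597,  0.0078226 ,  0.01326532]), 'opening': 0.9988791145415319}
```

View pics/side0.png

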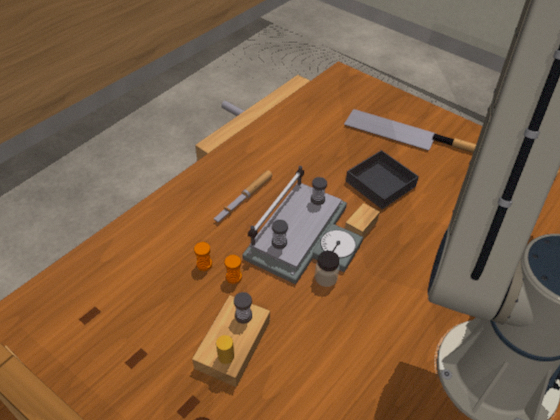

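View pics/top0.png

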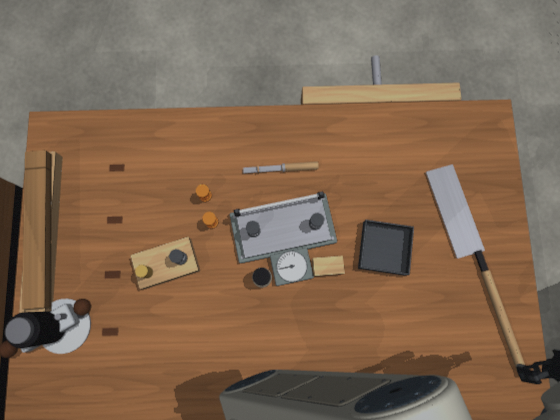

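```bash
cat > h.py <<'E'
import numpy as np, cv2
from scipy.spatial.transform import Rotation as R
from rig import r
def cam(n):
    c=r.get_calibration(n); return c["intrinsics"],c["position"],R.from_euler('xyz',c["rotation"]).as_matrix()
def proj(n,P):
    K,p,M=cam(n); q=(np.atleast_2d(P)-p)@M; q=q*[1,-1,-1]; u=q@K.T; return u[:,:2]/u[:,2:]
def ray(n,uv):
    K,p,M=cam(n); d=np.linalg.inv(K)@[uv[0],uv[1],1]; return p,M@(d*[1,-1,-1])
def atz(n,uv,z):
    p,d=ray(n,uv); return p+d*(z-p[2])/d[2]
def crop(n,x0,y0,w,h,s,out,img=None):
    img=r.grab_frame(n) if img is None else img
    c=cv2.resize(img[y0:y0+h,x0:x0+w],None,fx=s,fy=s,interpolation=cv2.INTER_CUBIC); cv2.imwrite(out,c)
E
python3 - <<'E'
from h import *
t=cv2.imread("pics/top0.png");s=cv2.imread("pics/side0.png")
crop("top",120,180,220,110,3.6,"pics/t1.png",t)
crop("side",185,150,200,150,4,"pics/s1.png",s)
crop("side",185,225,160,120,5,"pics/s2.png",s)
print(proj("top",[199,-592,230]),proj("side",[0,0,0]))
E
```

```text
[[534.06111035 360.66561616]] [[496.03488956 372.48797235]]
```

View pics/t1.png

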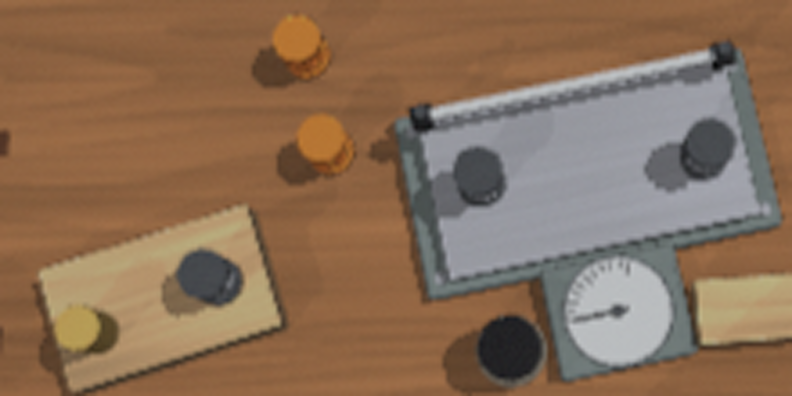

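View pics/s1.png

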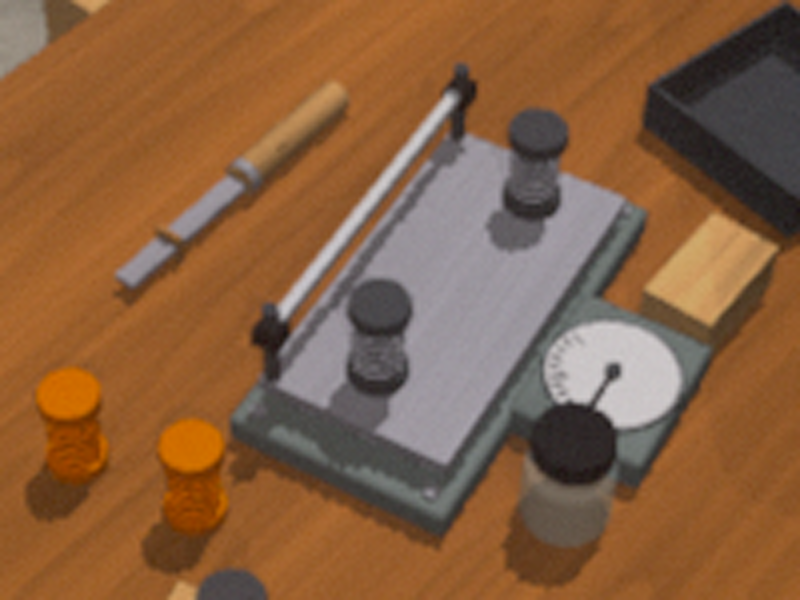

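View pics/s2.png

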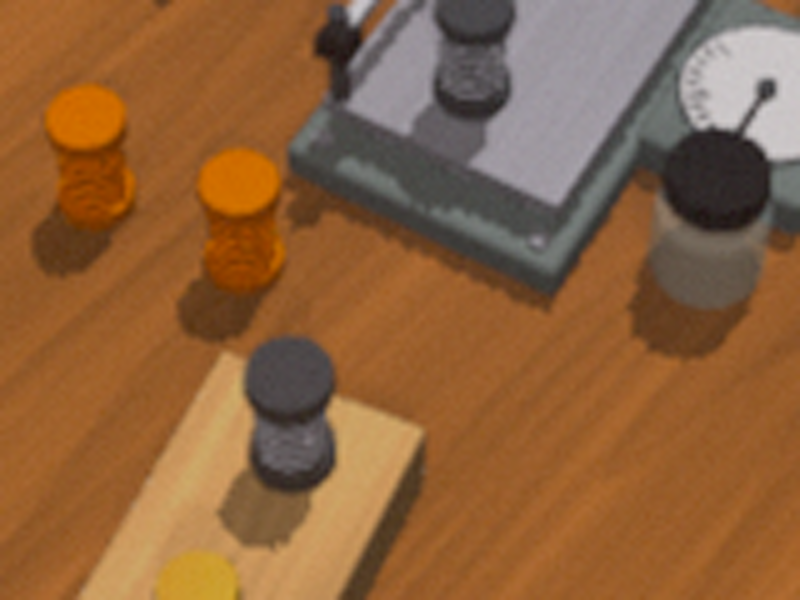

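Run:
```python
from h import *
import numpy as np
f=lambda n,L:np.array([atz(n,u,z)[:2] for u,z in L]).round(1)
T=lambda x,y:((x+.5)/3.6-.5+120,(y+.5)/3.6-.5+180)
S=lambda x,y:((x+.5)/4-.5+185,(y+.5)/4-.5+150)
S2=lambda x,y:((x+.5)/5-.5+185,(y+.5)/5-.5+225)
print("caps top",f("top",[(T(479,174),111),(T(709,145),111),(T(206,274),111)]))
print("caps side",f("side",[(S(380,306),111),(S(538,133),111),(S2(290,377),111)]))
c=f("top",[(T(398,122),22),(T(433,300),22),(T(779,226),22),(T(745,45),22)]);print("base",c)
d=f("side",[(S(232,428),22),(S(440,533),22),(S(645,213),22)]);print("base side",d)
t=cv2.imread("pics/top0.png");s=cv2.imread("pics/side0.png")
crop("top",230,185,100,50,8,"pics/t2.png",t)
crop("side",245,160,65,85,7,"pics/s3.png",s)
```

```text
caps top [[ 547.    58.3]
 [ 564.3 -115.3]
 [ 477.6  262. ]]
caps side [[ 545.1   61.7]
 [ 561.6 -112.5]
 [ 474.1  266.4]]
base [[ 605.8  126.9]
 [ 461.5  100.4]
 [ 512.7 -176.7]
 [ 662.  -156.9]]
base side [[ 598.   135.2]
 [ 454.8  112.6]
 [ 511.7 -174.9]]
```

View pics/t2.png

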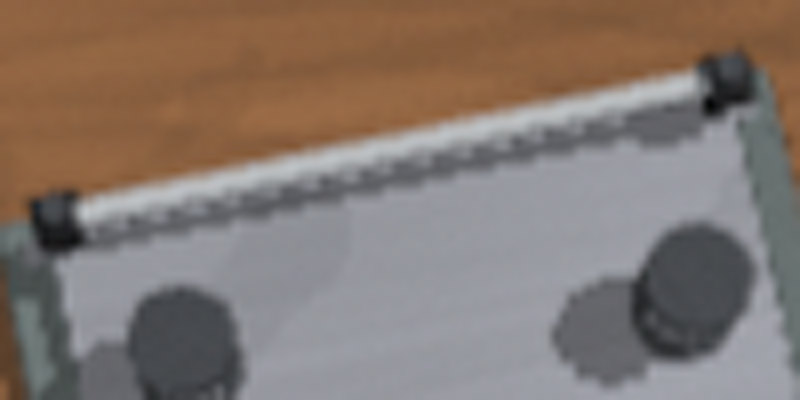

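View pics/s3.png

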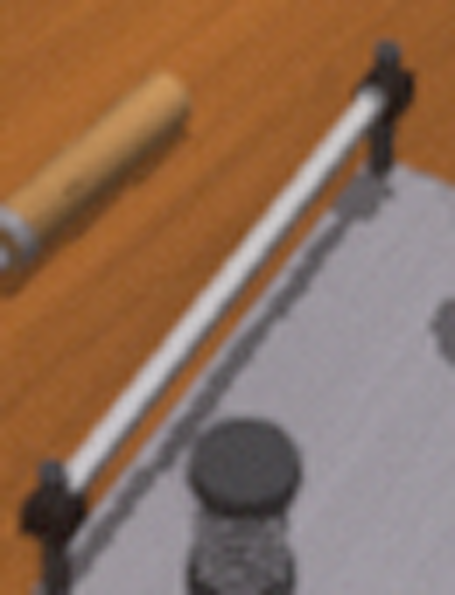

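```bash
cat > fit.py <<'E'
from h import *
from scipy.optimize import least_squares
from scipy.ndimage import map_coordinates, gaussian_filter
im={n:gaussian_filter(cv2.imread(f"pics/{n}0.png")[...,0].astype(float),0.6) for n in("top","side")}
cc={n:r.get_calibration(n) for n in im}
def w(p,P):
    c,s=np.cos(p[2]),np.sin(p[2]); P=np.atleast_2d(P)
    return np.c_[p[0]+c*P[:,0]-s*P[:,1],p[1]+s*P[:,0]+c*P[:,1],P[:,2]]
def pr(n,P,o): return proj(n,P)+o[:2]
L=lambda a,b,k=40:np.linspace(0,1,k)[:,None]*(np.array(b)-a)+a
# params: x,y,yaw,h,  ax,ay,bx,by (world),offs top2, side2
def edges(p):
    h=p[3]; E=[]
    for i,n in enumerate(("top","side")):
        E.append((n,'rail',w(p,L([62,-95,45+h],[62,95,45+h])),w(p,[[0,0,0]]),1))
        E.append((n,'-x',w(p,L([-65,-115,45],[-65,115,45])),None,1))
        E.append((n,'-y',w(p,L([-55,-125,45],[40,-125,45],25)),None,1))
        if n=="top": E.append((n,'+y',w(p,L([-55,125,45],[40,125,45],25)),None,1))
        for q in (4,6):
            c=np.array([p[q],p[q+1],111.]); v=c[:2]-cc[n]["position"][:2]; a0=np.arctan2(v[1],v[0])
            a=a0+np.linspace(-1.4,1.4,25)
            E.append((n,'cap%d'%q,np.c_[c[0]+19*np.cos(a),c[1]+19*np.sin(a),0*a+111],c[None],-1))
    return E
def off(p,n): return p[8:10] if n=="top" else p[10:12]
def obs(p,rng):
    O=[]
    for n,k,P,cen,pol in edges(p):
        u=pr(n,P,off(p,n)); C=pr(n,cen if cen is not None else w(p,[[0,0,45]]),off(p,n))[0]
        t=np.gradient(u,axis=0); nn=np.c_[-t[:,1],t[:,0]]; nn/=np.linalg.norm(nn,axis=1)[:,None]
        nn*=np.sign(((C-u)*nn).sum(1))[:,None]   # inward
        s=np.arange(-rng,rng+.01,.1)
        q=u[:,None]+s[None,:,None]*nn[:,None]
        v=map_coordinates(im[n],[q[...,1],q[...,0]],order=3)
        g=np.gradient(v,axis=1)*pol
        j=g.argmax(1); ok=(j>1)&(j<len(s)-2)&(g.max(1)>0.8)
        O.append((u+s[j][:,None]*nn,nn,ok))
    return O
def res(p,O,sp=1.0):
    out=[]
    for (n,k,P,cen,pol),(o,nn,ok) in zip(edges(p),O):
        d=((pr(n,P,off(p,n))-o)*nn).sum(1)*ok
        out.append(d)
    return np.concatenate(out+[p[8:]/sp])
if __name__=="__main__":
    p=np.array([562,-26,-0.18+0.36*0,47,546,60,563,-114,0,0,0,0],float)
    p[2]=np.arctan2(*(np.array([51.2,-277.1])*[1,-1])) # yaw of -y axis
    print(p[2])
    for rng in (6,5,4,3,2,2,2,2):
        O=obs(p,rng); f=least_squares(res,p,args=(O,),loss='soft_l1',f_scale=.3); p=f.x
    print(p.round(3))
    J=f.jac; print("sd h",np.sqrt(np.linalg.inv(J.T@J)[3,3])*.3)
    for (n,k,P,cen,pol),(o,nn,ok) in zip(edges(p),O):
        d=((pr(n,P,off(p,n))-o)*nn).sum(1)[ok]; print(n,k,ok.sum(),d.mean().round(3),d.std().round(3))
    np.save("p.npy",p)
    for n in im:
        img=cv2.resize(cv2.imread(f"pics/{n}0.png"),None,fx=6,fy=6,interpolation=cv2.INTER_CUBIC)
        for e in edges(p):
            if e[0]==n:
                for u in pr(n,e[2],off(p,n)): cv2.circle(img,tuple(int(round(a)) for a in (u+.5)*6-.5),1,(0,0,255),-1)
        x0,y0=(225,180) if n=="top" else (235,160)
        cv2.imwrite(f"pics/ov_{n}.png",img[y0*6:y0*6+600,x0*6:x0*6+720])
E
python3 fit.py
```

```text
0.18271018143605758Traceback (most recent call last):
  File "fit.py", line 49, in <module>
    O=obs(p,rng); f=least_squares(res,p,args=(O,),loss='soft_l1',f_scale=.3); p=f.x
  File "fit.py", line 28, in obs
    u=pr(n,P,off(p,n)); C=pr(n,cen if cen is not None else w(p,[[0,0,45]]),off(p,n))[0]
  File "fit.py", line 9, in pr
    def pr(n,P,o): return proj(n,P)+o[:2]
                          ~~~~^^^^^
  File "h.py", line 7, in proj
    K,p,M=cam(n); q=(np.atleast_2d(P)-p)@M; q=q*[1,-1,-1]; u=q@K.T; return u[:,:2]/u[:,2:]
          ~~~^^^
  File "h.py", line 5, in cam
    c=r.get_calibration(n); return c["intrinsics"],c["position"],R.from_euler('xyz',c["rotation"]).as_matrix()
ValueError: time passes only in moves, steps and waits
```

```bash
sed -i 's/^def cam/from functools import lru_cache\n@lru_cache\ndef cam/' h.py; python3 fit.py
```

```text
0.18271018143605758
[ 5.60498e+02 -2.45940e+01  1.83000e-01  4.75290e+01  5.47451e+02
  5.98420e+01  5.64234e+02 -1.15842e+02  4.50000e-02 -5.39000e-01
  4.03000e-01  3.17000e-01]
sd h 0.3985929453710248
top rail 40 -0.007 0.089
top -x 40 -0.012 0.121
top -y 25 -0.24 0.155
top +y 25 -0.176 0.161
top cap4 25 -0.004 0.166
top cap6 25 -0.023 0.104
side rail 40 0.004 0.057
side -x 40 0.005 0.077
side -y 23 0.034 0.248
side cap4 25 -0.178 0.232
side cap6 0 nan nanfit.py:53: RuntimeWarning: Mean of empty slice.
  d=((pr(n,P,off(p,n))-o)*nn).sum(1)[ok]; print(n,k,ok.sum(),d.mean().round(3),d.std().round(3))
  ret = ret.dtype.type(ret / rcount)
  ret = _var(a, axis=axis, dtype=dtype, out=out, ddof=ddof,
  arrmean = um.true_divide(arrmean, div, out=arrmean,
  ret = ret.dtype.type(ret / rcount)
```

View pics/ov_top.png

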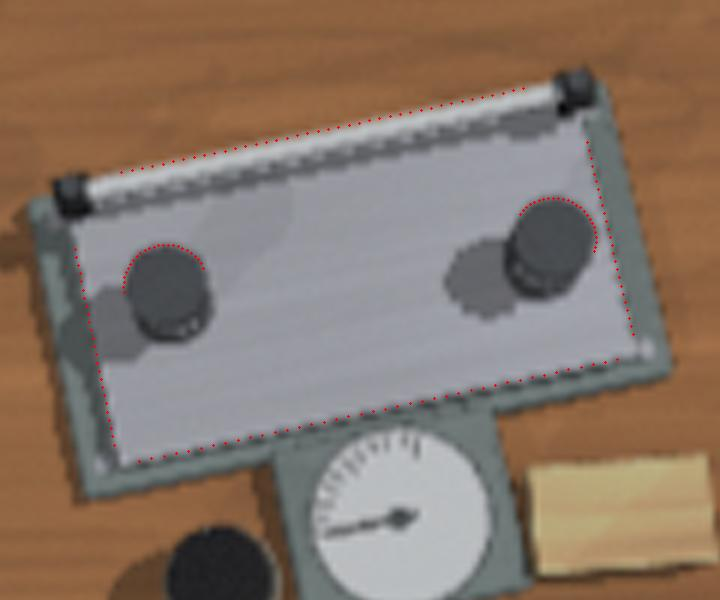

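View pics/ov_side.png

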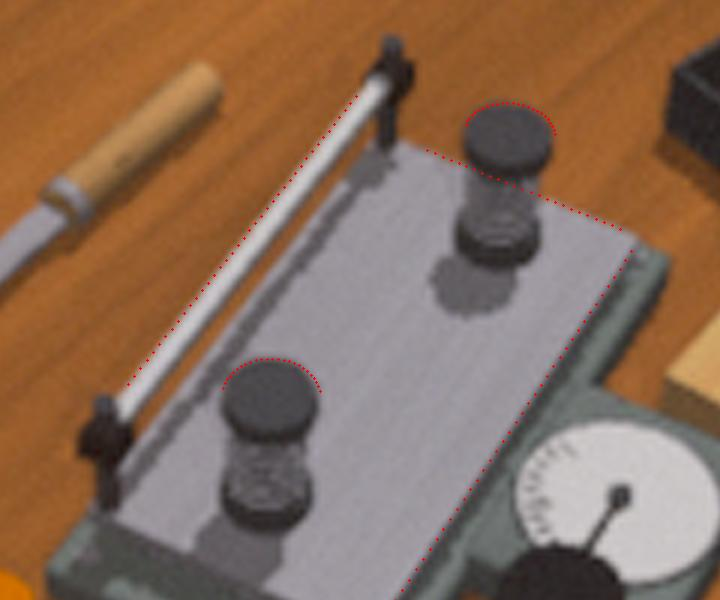

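```bash
sed -e 's/\[\.\.\.,0\]\.astype(float)/[...,1].astype(float)/' fit.py > fitg.py
python3 - <<'E'
s=open('fitg.py').read()
s=s.replace('def pr(n,P,o): return proj(n,P)+o[:2]','''def pr(n,P,o):
    K,p,M=cam(n); p=p+o[:3]*2; M=M@R.from_rotvec(o[3:6]*.002).as_matrix()
    q=(np.atleast_2d(P)-p)@M*[1,-1,-1]; u=q@K.T; return u[:,:2]/u[:,2:]''')
s=s.replace('return p[8:10] if n=="top" else p[10:12]','return p[8:14] if n=="top" else p[14:20]')
s=s.replace('-114,0,0,0,0]','-114]+[0]*12').replace('p[8:]/sp','p[8:]*.1').replace('>0.8','>0.4')
s=s.replace('O=obs(p,rng)','O=obs(p,rng)')
# two images: blue for most, green for caps
s=s.replace("v=map_coordinates(im[n],","v=map_coordinates((im2 if k=='cap6' and n=='side' else im)[n],")
s=s.replace("cc={n","im2={n:gaussian_filter(cv2.imread(f'pics/{n}0.png')[...,2].astype(float),0.6) for n in im}\ncc={n").replace('[...,1]','[...,0]')
open('fitg.py','w').write(s)
E
python3 fitg.py
```

```text
0.18271018143605758
[ 5.63253e+02 -8.05950e+01  1.79000e-01  3.30200e+01  5.95607e+02
  2.95330e+01  6.10596e+02 -1.31037e+02 -2.31400e+00 -8.44500e+00
 -4.56000e-01 -4.69900e+00 -9.05000e+00  9.77390e+01  2.32100e+00
  8.55100e+00 -1.12800e+00 -1.47910e+01  6.34600e+00 -4.97900e+00]
sd h 6.896094624200813
top rail 0 nan nan
top -x 0 nan nan
top -y 0 nan nan
top +y 25 -0.0 0.068
top cap4 5 0.006 0.12
top cap6 0 nan nan
side rail 14 0.055 1.12
side -x 16 0.033 1.104
side -y 0 nan nan
side cap4 4 0.013 0.011
side cap6 3 -0.0 0.036fitg.py:56: RuntimeWarning: Mean of empty slice.
  d=((pr(n,P,off(p,n))-o)*nn).sum(1)[ok]; print(n,k,ok.sum(),d.mean().round(3),d.std().round(3))
  ret = ret.dtype.type(ret / rcount)
  ret = _var(a, axis=axis, dtype=dtype, out=out, ddof=ddof,
  arrmean = um.true_divide(arrmean, div, out=arrmean,
  ret = ret.dtype.type(ret / rcount)
```

```bash
sed -i -e 's/p\[8:\]\*\.1/p[8:]*WT/' -e 's/^    p\[2\]=.*$/    p[:8]=np.load("p.npy")[:8]/' -e 's/np.save("p.npy",p)/np.save(f"pg.npy",p)/' -e 's/(6,5,4,3,2,2,2,2)/(3,3,2,2,2,2,2)/' fitg.py; sed -i '1i import sys;WT=float(sys.argv[1])' fitg.py
for w in 3 1 0.5; do python3 -W ignore fitg.py $w; done
```

```text
0.17896646920525106
[ 5.62645e+02 -7.50890e+01  1.56000e-01  2.85150e+01  6.02944e+02
  1.67200e+01  6.01303e+02 -1.16618e+02 -8.00000e-03 -1.80000e-02
 -4.00000e-03 -1.00000e-02 -2.20000e-02  5.00000e-03  8.00000e-03
  1.80000e-02 -5.00000e-03 -1.40000e-02  2.00000e-02 -4.00000e-03]
sd h 2.543014279652622
top rail 1 0.802 0.0
top -x 1 0.548 0.0
top -y 0 nan nan
top +y 15 0.004 1.071
top cap4 5 0.012 0.654
top cap6 0 nan nan
side rail 9 0.143 1.339
side -x 14 -0.137 1.027
side -y 0 nan nan
side cap4 5 0.068 0.653
side cap6 8 -0.054 0.39
0.17896646920525106
[ 5.92170e+02 -7.01510e+01  1.89000e-01  2.37530e+01  6.43066e+02
  1.87000e+01  6.25944e+02 -9.22140e+01 -1.89000e-01 -2.37000e-01
 -7.50000e-02 -2.88000e-01 -3.87000e-01  3.20000e-02  1.90000e-01
  2.37000e-01  9.00000e-03 -4.10000e-02  1.23610e+01 -2.40000e-02]
sd h 2.0552111233914645
top rail 0 nan nan
top -x 1 0.358 0.0
top -y 0 nan nan
top +y 13 0.009 1.099
top cap4 7 0.263 0.085
top cap6 0 nan nan
side rail 11 0.122 1.185
side -x 14 0.005 1.135
side -y 0 nan nan
side cap4 5 -0.131 0.42
side cap6 8 -0.048 0.427
0.17896646920525106
[ 5.88962e+02 -8.30700e+01  1.54000e-01  3.34480e+01  6.47625e+02
  7.69500e+00  6.22437e+02 -9.29520e+01 -3.04000e-01 -8.02000e-01
 -1.38000e-01 -4.08000e-01 -4.17900e+00  1.52000e-01  3.05000e-01
  8.14000e-01 -3.00000e-02 -3.20000e-01  1.08850e+01 -1.26000e-01]
sd h 1.9226302902325216
top rail 1 -2.01 0.0
top -x 1 0.013 0.0
top -y 0 nan nan
top +y 14 -0.007 0.994
top cap4 7 0.208 0.092
top cap6 0 nan nan
side rail 9 0.116 1.021
side -x 12 -0.157 1.05
side -y 0 nan nan
side cap4 4 -0.143 0.2
side cap6 8 -0.049 0.434
```

```bash
python3 -W ignore fit.py >/dev/null
for w in 3 1 0.5; do python3 -W ignore fitg.py $w; done
```

```text
0.1827208855779123
[ 5.58351e+02 -2.61930e+01  1.75000e-01  4.12180e+01  5.39722e+02
  6.19760e+01  6.12364e+02 -1.84904e+02  1.80000e-02 -1.80000e-02
  1.00000e-03  2.60000e-02 -2.20000e-02  4.00000e-03 -1.80000e-02
  1.80000e-02 -2.00000e-02 -4.60000e-02 -6.00000e-03 -3.00000e-03]
sd h 1.5543728834089858
top rail 0 nan nan
top -x 1 0.483 0.0
top -y 0 nan nan
top +y 14 -0.007 1.078
top cap4 5 0.027 1.073
top cap6 0 nan nan
side rail 6 0.031 1.026
side -x 15 -0.07 1.069
side -y 0 nan nan
side cap4 7 0.174 0.733
side cap6 4 0.0 0.069
0.1827208855779123
[ 5.60221e+02 -2.95850e+01  6.70000e-02  3.18470e+01  5.40839e+02
  6.00400e+01  6.08050e+02 -1.79166e+02  9.00000e-02 -1.21000e-01
  1.50000e-02  1.27000e-01 -1.28000e-01  5.70000e-02 -8.90000e-02
  1.20000e-01 -1.00000e-01 -2.79000e-01 -4.00000e-02 -3.80000e-02]
sd h 2.733885358453177
top rail 0 nan nan
top -x 0 nan nan
top -y 0 nan nan
top +y 18 -0.045 0.589
top cap4 4 -0.319 0.863
top cap6 0 nan nan
side rail 4 0.032 1.214
side -x 10 0.068 1.215
side -y 1 -0.515 0.0
side cap4 7 0.221 0.872
side cap6 4 0.0 0.069
0.1827208855779123
[ 5.54538e+02 -3.32470e+01 -5.00000e-03  4.06330e+01  5.40192e+02
  5.68970e+01  6.03127e+02 -1.71944e+02  1.88000e-01 -3.47000e-01
  1.90000e-02  2.72000e-01 -4.15000e-01  1.54000e-01 -1.86000e-01
  3.40000e-01 -3.17000e-01 -4.65400e+00 -5.00000e-03 -1.39000e-01]
sd h 2.3961286046356816
top rail 0 nan nan
top -x 0 nan nan
top -y 0 nan nan
top +y 25 -0.001 0.082
top cap4 2 -0.212 0.353
top cap6 0 nan nan
side rail 1 0.0 0.0
side -x 8 0.157 1.313
side -y 1 -0.028 0.0
side cap4 5 0.122 0.387
side cap6 4 0.0 0.069
```

```bash
sed -i 's/\[q\[\.\.\.,0\],q\[\.\.\.,0\]\]/[q[...,1],q[...,0]]/' fitg.py; python3 -W ignore fit.py >/dev/null
for w in 3 1 0.5; do python3 -W ignore fitg.py $w; done
```

```text
0.1827208855779123
[ 5.60150e+02 -2.47430e+01  1.83000e-01  4.74010e+01  5.47133e+02
  5.96820e+01  5.64094e+02 -1.15686e+02 -1.51000e-01  1.10000e-02
  4.40000e-02 -5.77000e-01  1.00000e-03  1.20000e-02  1.51000e-01
 -1.10000e-02  5.30000e-02  1.80000e-01  1.19000e-01 -1.40000e-02]
sd h 0.3764110551636081
top rail 40 0.014 0.091
top -x 40 -0.019 0.123
top -y 25 -0.244 0.155
top +y 25 -0.164 0.155
top cap4 25 0.01 0.16
top cap6 25 -0.027 0.115
side rail 40 -0.005 0.055
side -x 40 0.021 0.075
side -y 23 0.051 0.237
side cap4 25 -0.18 0.241
side cap6 25 -0.045 0.131
0.1827208855779123
[ 5.60813e+02 -2.47340e+01  1.82000e-01  4.76000e+01  5.47819e+02
  5.97130e+01  5.64782e+02 -1.15808e+02 -3.16000e-01  6.10000e-02
  7.61000e-01 -3.01000e-01 -1.80000e-02  1.07000e-01  3.15000e-01
 -6.00000e-02  1.63000e-01  1.90000e-01  2.54000e-01 -1.43000e-01]
sd h 0.42424974950078914
top rail 40 0.015 0.088
top -x 40 -0.001 0.115
top -y 25 -0.179 0.157
top +y 25 -0.102 0.164
top cap4 25 0.0 0.156
top cap6 25 -0.021 0.116
side rail 40 -0.006 0.055
side -x 40 0.007 0.077
side -y 23 0.068 0.228
side cap4 25 -0.166 0.249
side cap6 25 -0.051 0.13
0.1827208855779123
[ 5.61319e+02 -2.50540e+01  1.82000e-01  4.79290e+01  5.48380e+02
  5.94410e+01  5.65358e+02 -1.16205e+02 -3.12000e-01  1.19000e-01
  1.51800e+00 -1.95000e-01 -1.54000e-01  2.33000e-01  3.11000e-01
 -1.17000e-01  4.98000e-01  1.76000e-01  3.91000e-01 -4.09000e-01]
sd h 0.5272897940510405
top rail 40 0.032 0.081
top -x 40 0.018 0.12
top -y 25 -0.134 0.157
top +y 25 -0.061 0.16
top cap4 25 -0.007 0.14
top cap6 25 -0.011 0.123
side rail 40 -0.013 0.06
side -x 40 -0.001 0.072
side -y 23 0.064 0.228
side cap4 25 -0.13 0.246
side cap6 25 -0.063 0.125
```

>>> carry_out:
  rows: "0 0 0 0 1; 0 0.99 -0.89 0.1 0; 0 0.99 -0.89 0.1 0; 0 0.99 -0.89 0.1 0; 0 0.99 -0.89 0.1 0; 0 0.99 -0.89 0.1 0; 0 0.99 -0.89 0.1 0; 0 0.99 -0.89 0.1 0; 0 0.99 -0.89 0.1 0; 0 0.99 -0.89 0.1 0; 0 0.99 -0.89 0.1 0; 0 0.99 -0.89 0.1 0"
  newtons: 40

```text
clock: 1.6
eef_pos: [467.0, -242.3, 220.0]
tcp_rot: [-3.141, 0.0, 0.185]
contact_force: [0.8, -0.6, 0.4]
opening: 0.0
```

>>> carry_out:
  rows: "0 0.99 -0.89 0.3 0; 0 0.99 -0.89 0.3 0; 0 0.99 -0.89 0.3 0; 0 0.99 -0.89 0.3 0; 0 0 0 0.7 0; 0 0 0 0.5 0; 0 0 0 0 0; 0 0 0 0 0"

```text
clock: 2.6
eef_pos: [563.7, -117.2, 148.7]
tcp_rot: [3.141, -0.0, 0.184]
contact_force: [0.2, -0.0, 0.1]
opening: 0.0
```

Run:
```python
from h import *
s=r.sense(); print(s["eef_pos"],s["contact_force"],s["tcp_rot"])
a=r.grab_frame("side"); b=r.grab_frame("top"); cv2.imwrite("pics/side1.png",a)
crop("side",235,130,160,120,5,"pics/s4.png",a); crop("top",225,170,160,120,5,"pics/t4.png",b)
```

```text
[ 563.65536187 -117.15846233  148.71930497] [ 0.21537718 -0.0290183   0.14118826] [ 3.14143399e+00 -3.47801997e-04  1.84395898e-01]
```

View pics/s4.png

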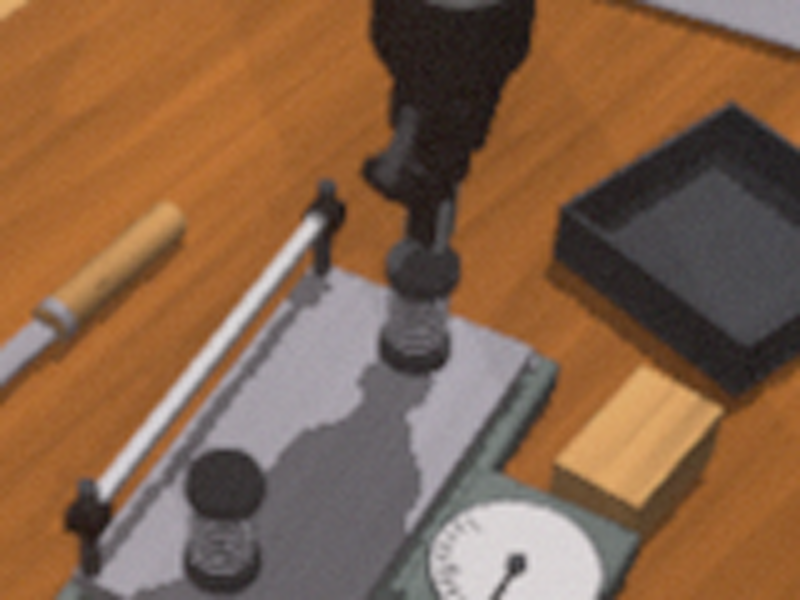

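View pics/t4.png

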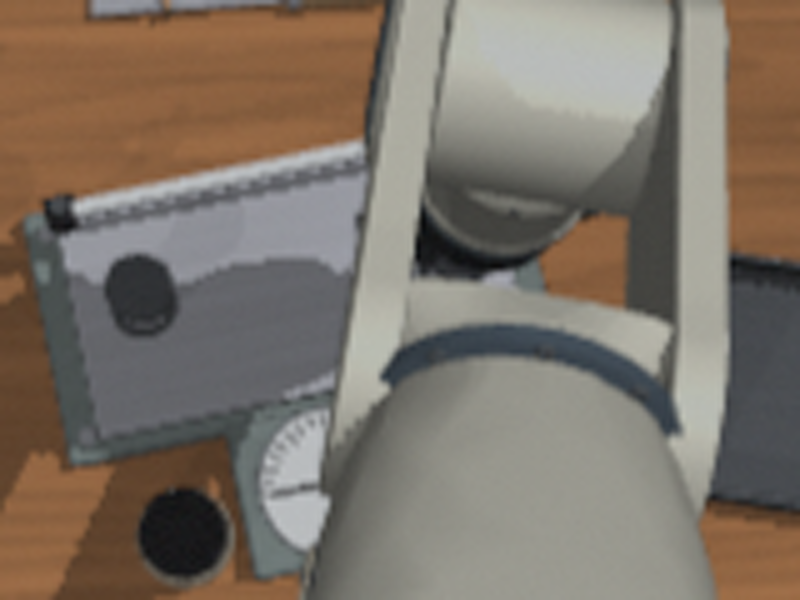

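>>> carry_out:
  rows: "0 0.03 -0.04 0.4 0; 0 0 0 0.1 0; 0 0 0 0.1 0; 0 0 0 0 0"

```text
clock: 3.2
eef_pos: [564.1, -115.3, 130.1]
tcp_rot: [-3.141, 0.001, 0.185]
contact_force: [-0.8, 0.6, 2.8]
opening: -0.003
```

>>> carry_out:
  rows: "0 0 0 0.15 0; 0 0 0 0 0"

```text
clock: 3.45
eef_pos: [564.1, -115.3, 125.7]
tcp_rot: [-3.141, 0.0, 0.185]
contact_force: [-2.3, 0.0, 4.9]
opening: -0.002
```

>>> carry_out:
  rows: "0 0 0 0.15 0; 0 0 0 0 0"

```text
clock: 3.7
eef_pos: [564.1, -115.3, 121.4]
tcp_rot: [-3.141, 0.0, 0.185]
contact_force: [-2.9, 0.9, 6.8]
opening: 0.001
```

>>> carry_out:
  rows: "0 0 0 -0.3 0; 0 0 0 0 0; 0 0 0 0 0; 0 0 0 0 0"

```text
clock: 4.2
eef_pos: [564.1, -115.3, 130.1]
tcp_rot: [-3.141, 0.0, 0.185]
contact_force: [-0.3, 0.1, 3.3]
opening: -0.003
```

>>> carry_out:
  rows: "0 0 0 -0.06 0; 0 0 0 0 0; 0 0 0 0 0"

```text
clock: 4.58
eef_pos: [564.2, -115.3, 132.0]
tcp_rot: [-3.142, 0.0, 0.185]
contact_force: [-0.1, 0.2, 0.8]
opening: -0.001
```

>>> carry_out:
  rows: "0 0 0 -0.06 0; 0 0 0 0 0; 0 0 0 0 0"

```text
clock: 4.95
eef_pos: [564.3, -115.3, 133.9]
tcp_rot: [3.142, -0.0, 0.185]
contact_force: [-0.7, 0.4, 0.3]
opening: -0.0
```

>>> carry_out:
  rows: "0 0 0 -0.06 0; 0 0 0 0 0; 0 0 0 0 0"

```text
clock: 5.32
eef_pos: [564.3, -115.3, 135.7]
tcp_rot: [3.142, -0.0, 0.185]
contact_force: [-0.2, -0.6, 0.2]
opening: -0.001
```

>>> carry_out:
  rows: "0 0 0 -0.06 0; 0 0 0 0 0; 0 0 0 0 0"

```text
clock: 5.7
eef_pos: [564.3, -115.3, 137.5]
tcp_rot: [3.142, -0.0, 0.185]
contact_force: [-0.7, 0.7, 0.2]
opening: 0.001
```

>>> carry_out:
  rows: "0 0 0 0.3 0; 0 0 0 0.25 0; 0 0 0 0.2 0; 0 0 0 0.1 0; 0 0 0 0 0; 0 0 0 0 0; 0 0 0 0 0; 0 0 0 0 0"

```text
clock: 6.7
eef_pos: [565.0, -115.5, 112.7]
tcp_rot: [3.141, -0.002, 0.185]
contact_force: [-1.7, 0.6, 11.9]
opening: -0.001
```

```bash
cat > shot.py <<'E'
from h import *
import sys
k=sys.argv[1]; x,y=int(sys.argv[2]),int(sys.argv[3])
a=r.grab_frame("side"); b=r.grab_frame("top"); cv2.imwrite(f"pics/side{k}.png",a); cv2.imwrite(f"pics/top{k}.png",b)
s=r.sense(); print(s["clock"],s["eef_pos"].round(2),s["contact_force"].round(2))
crop("side",x,y,100,75,8,f"pics/s_{k}.png",a)
da=a[225:275,310:365]; db=b[240:295,265:320]
da=cv2.resize(da,(385,350),interpolation=cv2.INTER_CUBIC); db=cv2.resize(db,(350,350),interpolation=cv2.INTER_CUBIC)
cv2.imwrite(f"pics/dial_{k}.png",np.hstack([da,db]))
E
python3 shot.py B1 245 160
```

```text
6.8 [ 565.01 -115.44  112.65] [-1.16 -0.12 11.92]
```

View pics/s_B1.png

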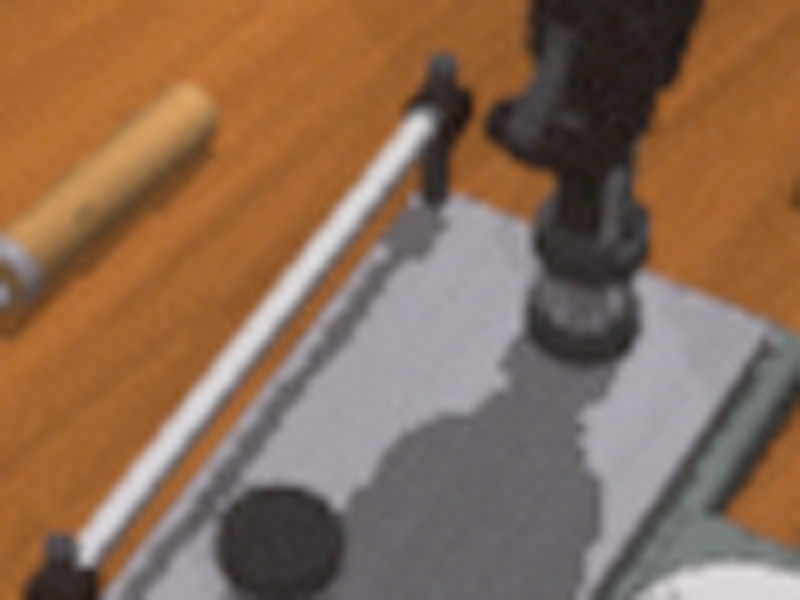

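View pics/dial_B1.png

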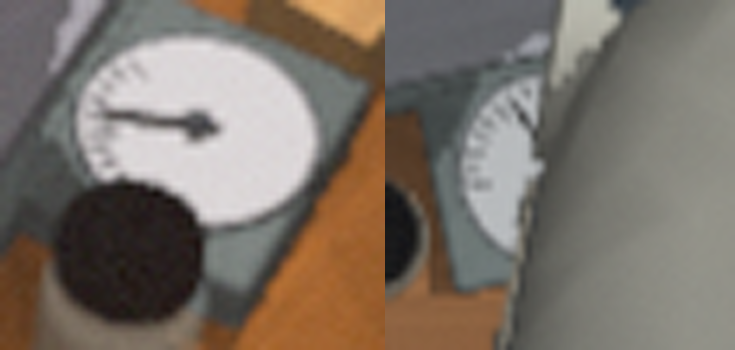

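>>> carry_out:
  rows: "0 0 0 0.04 0; 0 0 0 0 0; 0 0 0 0 0; 0 0 0 0 0; 0 0 0 0 0; 0 0 0 0 0; 0 0 0 0 0; 0 0 0 0 0"

```text
clock: 7.8
eef_pos: [565.0, -115.4, 111.5]
tcp_rot: [3.141, -0.002, 0.185]
contact_force: [-1.3, -0.2, 11.9]
opening: -0.001
```

```bash
python3 shot.py B2 245 160
python3 - <<'E'
# needle: compare predicted needle direction in side view by angle
from h import *
p=np.load("p.npy")
c=np.cos(p[2]);s=np.sin(p[2])
for n in("side","top"):
  P=np.array([p[0]+c*-120,p[1]+s*-120,31.]) # guess dial centre
  print(n,proj(n,P)+ (p[8:10] if n=="top" else p[10:12]))
E
```

```text
7.9 [ 565.02 -115.45  111.51] [-1.4   1.06 12.65]
side [[339.58735638 243.07801836]]
top [[291.77189542 267.43840231]]
```

View pics/s_B2.png

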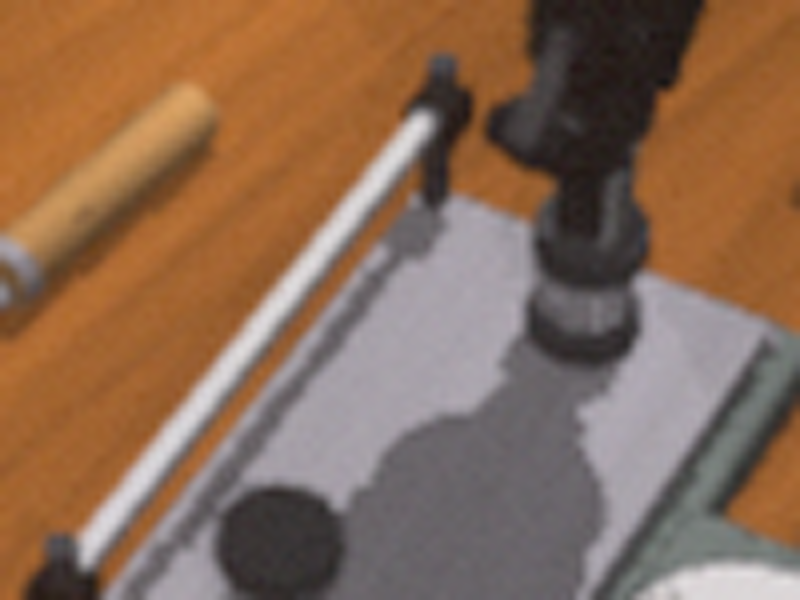

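View pics/dial_B2.png

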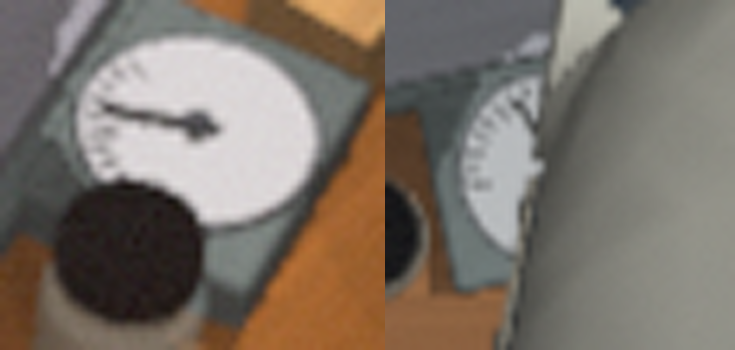

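>>> carry_out:
  rows: "0 0 0 -0.6 0; 0 0 0 -0.6 0; 0 0.09 -0.98 0 0; 0 0.09 -0.98 0 0; 0 0.08 -0.98 0 0; 0 0.08 -0.97 0 0; 0 0.08 -0.97 0 0; 0 0.08 -0.97 0 0; 0 0 0 0 0; 0 0 0 0 0; 0 0 0 0 0"

```text
clock: 9.28
eef_pos: [546.6, 59.1, 146.7]
tcp_rot: [3.141, 0.0, 0.184]
contact_force: [-1.2, 0.6, 0.9]
opening: 0.001
```

```bash
python3 shot.py A0 235 190
python3 - <<'E'
from h import *
p=np.load("p.npy")
def ang(c,t):
    d=[atz("side",(310+(x+.5)/7-.5-p[10],225+(y+.5)/7-.5-p[11]),53) for x,y in(c,t)]
    v=d[1]-d[0]; return -(np.arctan2(v[1],v[0])-np.pi/2-p[2])
print(ang((203,127),(105,107)),ang((203,127),(105,115)))
E
```

```text
9.375 [546.71  59.19 146.74] [-0.25  0.45 -0.36]
1.3013663288495132 1.1978208297965094
```

View pics/s_A0.png

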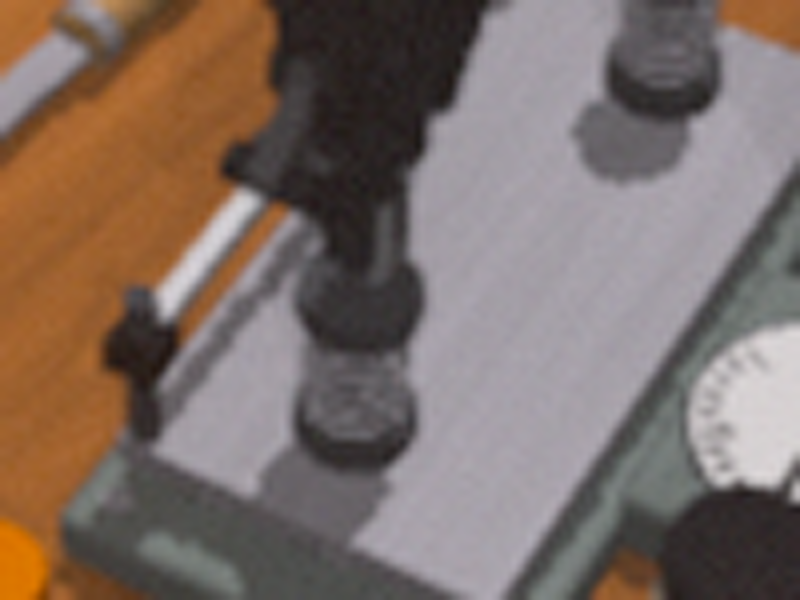

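View pics/dial_A0.png

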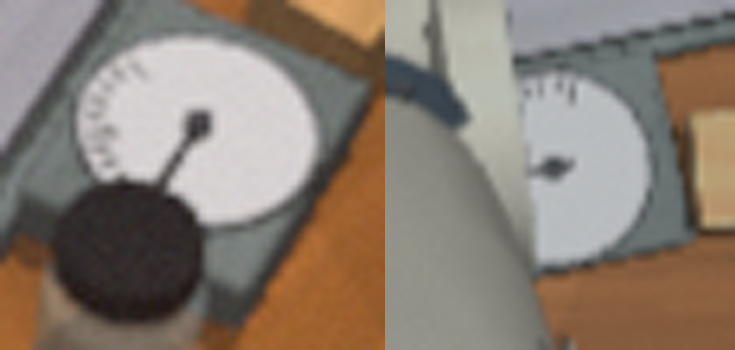

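>>> carry_out:
  rows: "0 0.03 -0.01 0.4 0; 0 0 0 0.2 0; 0 0 0 0.2 0; 0 0 0 0.2 0; 0 0 0 0.07 0; 0 0 0 0 0; 0 0 0 0 0; 0 0 0 0 0"

```text
clock: 10.38
eef_pos: [548.0, 60.2, 115.3]
tcp_rot: [3.141, -0.001, 0.185]
contact_force: [-1.3, -1.5, 11.7]
opening: 0.0
```

>>> carry_out:
  rows: "0 0 0 0.06 0; 0 0 0 0.05 0; 0 0 0 0 0; 0 0 0 0 0; 0 0 0 0 0; 0 0 0 0 0; 0 0 0 0 0; 0 0 0 0 0; 0 0 0 0 0; 0 0 0 0 0"

```text
clock: 11.62
eef_pos: [548.0, 60.2, 112.1]
tcp_rot: [3.141, -0.001, 0.185]
contact_force: [-2.1, -2.1, 12.3]
opening: -0.001
```

```bash
python3 shot.py A1 235 190
```

```text
11.725 [548.01  60.2  112.13] [-1.08 -1.65 13.17]
```

View pics/s_A1.png

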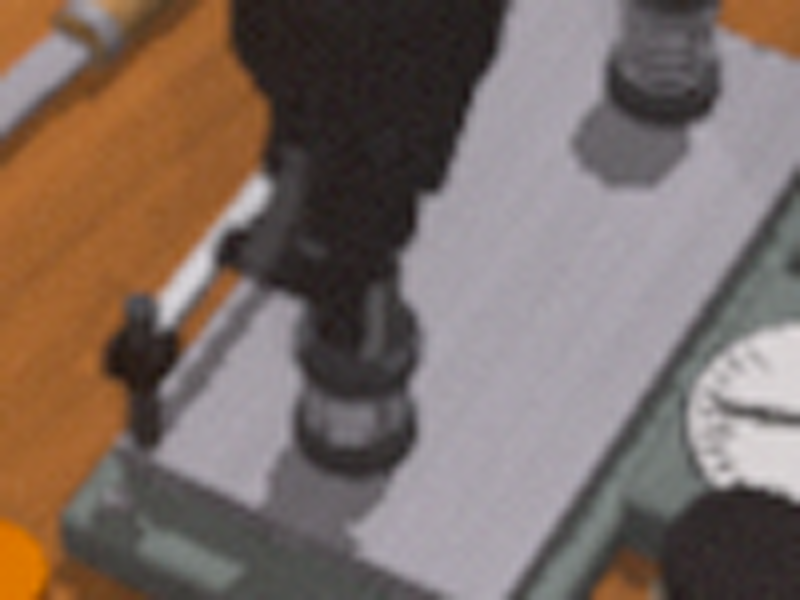

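View pics/dial_A1.png

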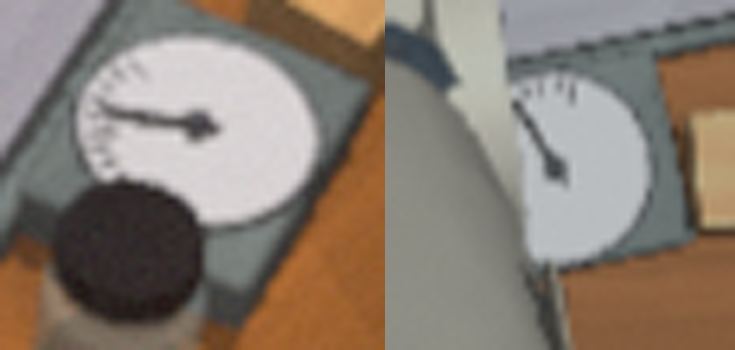

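>>> carry_out:
  rows: "0 0 0 0.02 0; 0 0 0 0 0; 0 0 0 0 0; 0 0 0 0 0; 0 0 0 -0.7 0; 0 0 0 -0.7 0; 0.8 -0.15 -0.9 0 0; 0.8 -0.15 -0.9 0 0; 0.8 -0.15 -0.9 0 0; 0.8 -0.15 -0.9 0 0; 0.8 -0.15 -0.9 0 0; 0.8 -0.15 -0.9 0 0"

```text
clock: 13.22
eef_pos: [490.4, 215.4, 152.2]
tcp_rot: [3.141, 0.001, 0.185]
contact_force: [-0.1, 0.7, -0.3]
opening: 0.799
```

>>> carry_out:
  rows: "0.8 -0.08 -0.9 0 0; 0.8 -0.09 -0.8 0 0; 0.8 0 0 0 0; 0.8 0 0 0 0"

```text
clock: 13.72
eef_pos: [476.6, 263.3, 152.4]
tcp_rot: [3.141, 0.001, 0.186]
contact_force: [0.1, 0.4, -0.1]
opening: 0.805
```

```bash
python3 shot.py C0 200 250
python3 - <<'E'
from h import *
b=cv2.imread("pics/topC0.png"); crop("top",125,200,130,95,6,"pics/t_C0.png",b)
E
```

```text
13.825 [476.84 263.07 152.55] [-0.51 -0.21 -0.34]
```

View pics/s_C0.png

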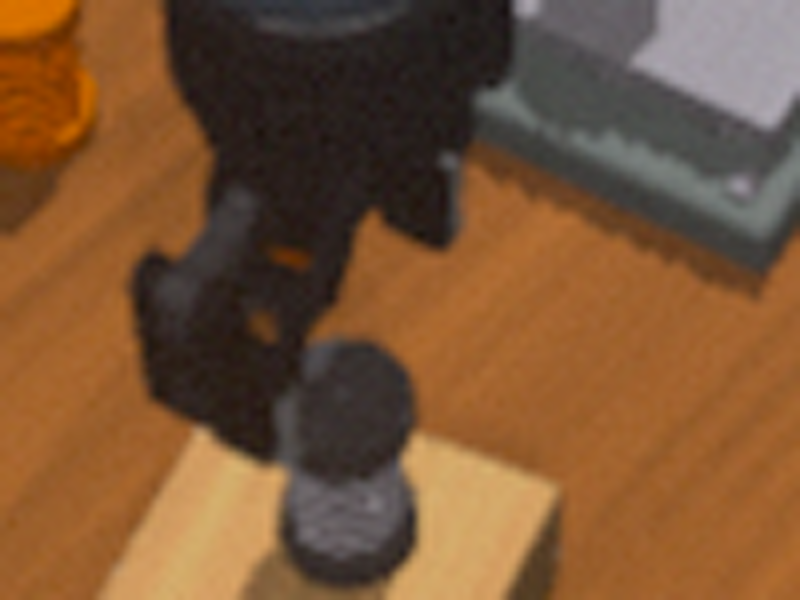

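View pics/t_C0.png

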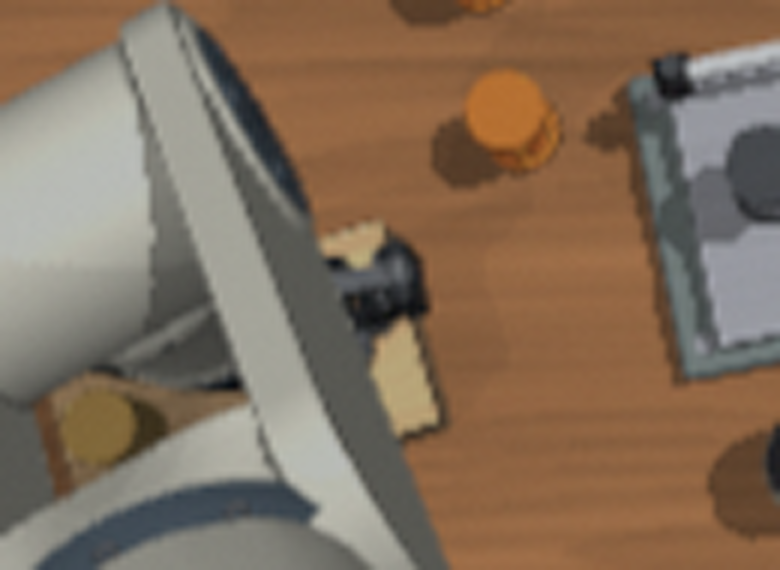

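Run:
```python
from h import *
p=np.load("p.npy"); f=lambda P:((proj("side",P)+p[10:12])-[200,250]+.5)*8-.5
print(f([[477.3,263.9,111],[476.8,263,140],[476.8,263,111],[476.8,263,130],[471,297,135],[483,229,135]]))
c=r.sense()
S2=lambda x,y:((x+.5)/5-.5+185-p[10],(y+.5)/5-.5+225-p[11]);T=lambda x,y:((x+.5)/3.6-.5+120-p[8],(y+.5)/3.6-.5+180-p[9])
print(atz("side",S2(290,377),111),atz("top",T(206,274),111),atz("top",T(78,326),105))
```

```text
[[344.97675267 393.06144624]
 [345.31146808 329.13698596]
 [348.74473858 391.89504142]
 [346.5103686  351.05214392]
 [271.19888591 439.4172069 ]
 [416.78978084 243.59206373]]
[475.28312373 266.35596891 111.        ] [476.201347   262.12091996 111.        ] [440.95098949 357.53692056 105.        ]
```

>>> carry_out:
  rows: "0.8 -0.04 0.02 0.5 0; 0.8 0 0 0.5 0; 0.8 0 0 0.3 0; 0.8 0 0 0.2 0; 0.8 0 0 0 0; 0 0 0 0 0; 0 0 0 0 0; 0 0 0 0 0; 0 0 0 0 0; 0 0 0 0 0; 0 0 0 0 0"
  newtons: 30

```text
clock: 15.2
eef_pos: [475.8, 263.2, 107.9]
tcp_rot: [-3.141, -0.0, 0.185]
contact_force: [0.7, 1.2, 0.4]
opening: 0.433
```

```bash
python3 shot.py C1 200 250
```

```text
15.3 [475.75 263.14 107.82] [-0.15  2.15  0.76]
```

View pics/s_C1.png

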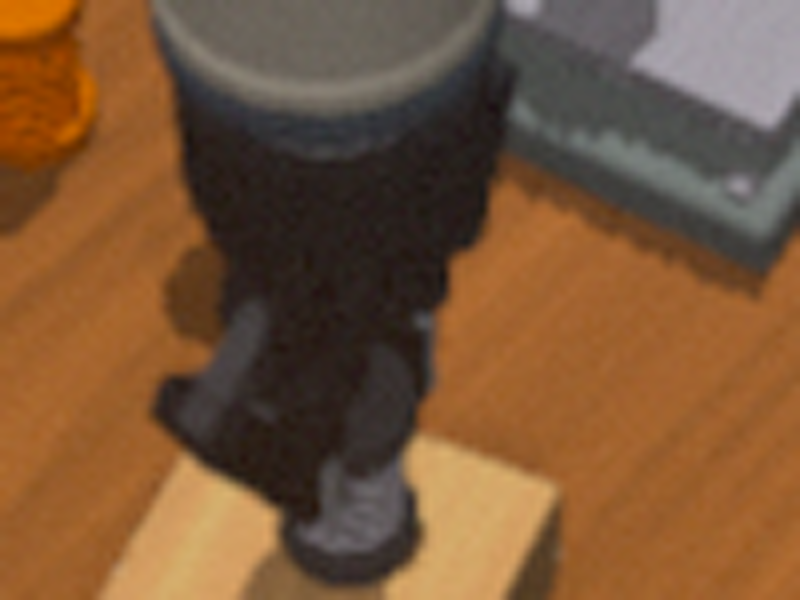

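>>> carry_out:
  rows: "0 0 0 -0.4 0; 0 0 0 -0.8 0; 0 0 0 -0.8 0; 0 0 0 -0.7 0; 0 0.06 0.6 0 0; 0 0.06 0.8 0 0; 0 0.06 0.9 0 0; 0 0.06 0.9 0 0; 0 0.06 0.9 0 0; 0 0.06 0.9 0 0; 0 0.06 0.9 0 0; 0 0.06 0.9 0 0"

```text
clock: 16.8
eef_pos: [526.8, 63.2, 188.0]
tcp_rot: [3.141, 0.002, 0.185]
contact_force: [-0.5, -0.6, -1.8]
opening: 0.428
```

>>> carry_out:
  rows: "0 0.06 0.9 0 0; 0 0.06 0.9 0 0; 0 0.06 0.8 0 0; 0 0.09 0.55 0 0; 0 0 0 0 0; 0 0 0 0 0"

```text
clock: 17.55
eef_pos: [552.3, -25.9, 188.5]
tcp_rot: [-3.141, 0.001, 0.185]
contact_force: [-0.4, 0.4, -2.0]
opening: 0.432
```

```bash
python3 shot.py C2 250 150
```

```text
17.65 [552.43 -25.52 188.68] [-0.51  0.46 -1.72]
```

View pics/s_C2.png

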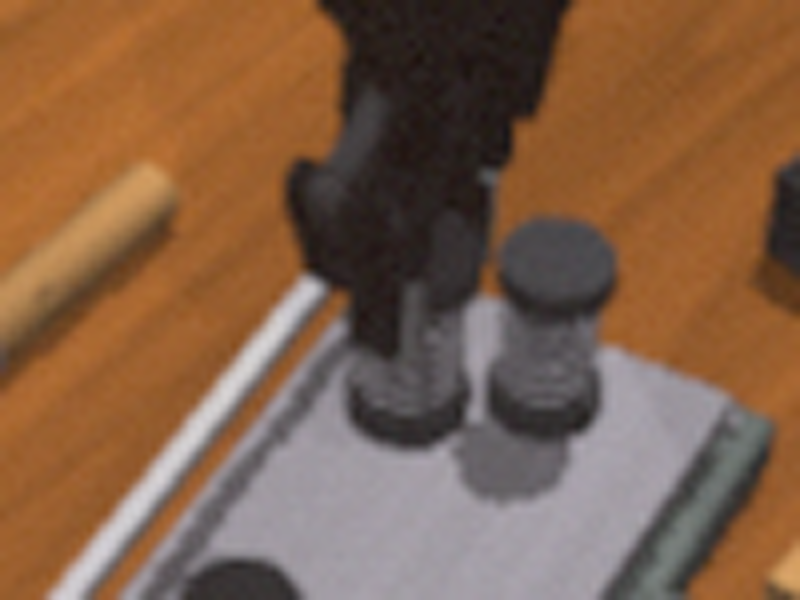

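>>> carry_out:
  rows: "0 0 0 0.7 0; 0 0 0 0.8 0; 0 0 0 0.7 0; 0 0 0 0.3 0; 0 0 0 0.1 0; 0 0 0 0 0; 0 0 0 0.03 0; 0 0 0 0.03 0; 0 0 0 0 0; 0 0 0 0 0"

```text
clock: 18.9
eef_pos: [552.8, -26.2, 109.1]
tcp_rot: [-3.142, -0.0, 0.185]
contact_force: [0.6, 0.3, -1.5]
opening: 0.431
```

Not down yet (tool still carries the weight).

>>> carry_out:
  rows: "0 0 0 0.03 0; 0 0 0 0.02 0; 0 0 0 0 0; 0 0 0 0 0"

```text
clock: 19.4
eef_pos: [552.8, -26.2, 107.6]
tcp_rot: [3.142, -0.0, 0.185]
contact_force: [-1.1, 1.5, 0.8]
opening: 0.429
```

```bash
python3 shot.py C3 250 150
```

```text
19.5 [552.82 -26.21 107.54] [-0.13  0.63  0.27]
```

View pics/s_C3.png

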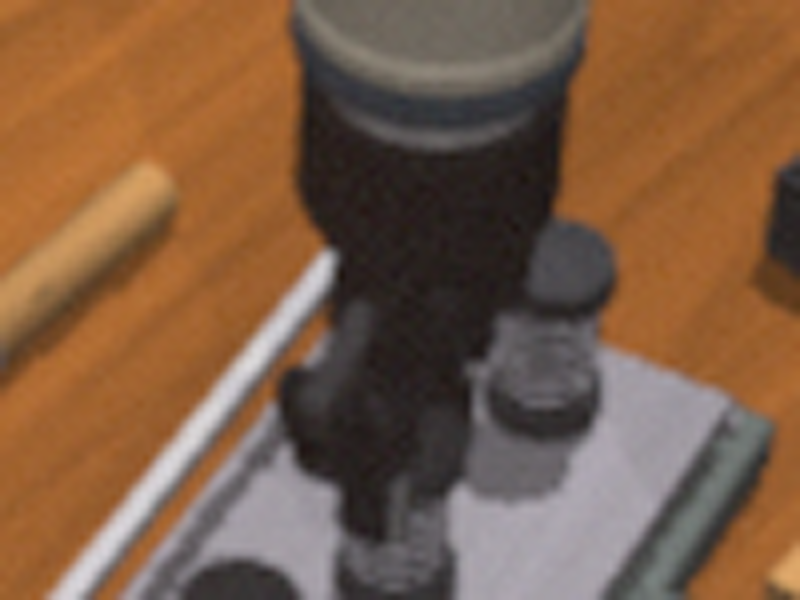

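>>> carry_out:
  rows: "0.75 0 0 0 0; 0.75 0 0 0 0; 0.75 0 0 0 0; 0.75 0 0 -0.4 0; 0.75 0 0 -0.6 0; 0 0 0 -0.4 0; 0 0 0 0 0; 0 0 0 0 0; 0 0 0 0 0"

```text
clock: 20.62
eef_pos: [552.4, -26.2, 149.0]
tcp_rot: [-3.141, 0.001, 0.185]
contact_force: [-1.0, 0.7, -0.1]
opening: 0.005
```

```bash
python3 shot.py C4 250 150
python3 - <<'E'
from h import *
p=np.load("p.npy"); f=lambda P:((proj("side",P)+p[10:12])-[250,150]+.5)*8-.5
print(f([[552.8,-26.2,111],[552.8,-26.2,45]]))
E
```

```text
20.725 [552.44 -26.18 148.99] [-0.37  0.01  0.55]
[[410.81000117 434.97729499]
 [400.50886832 578.29558508]]
```

View pics/s_C4.png

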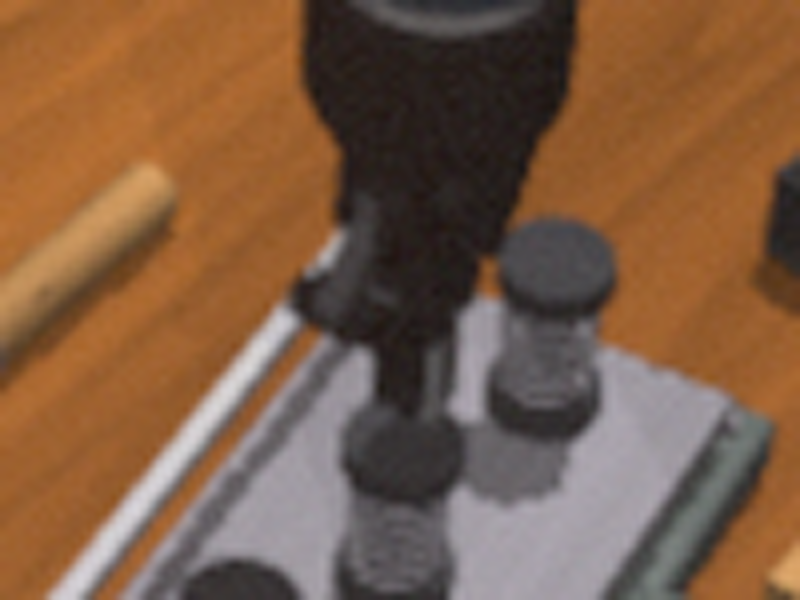

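View pics/dial_C4.png

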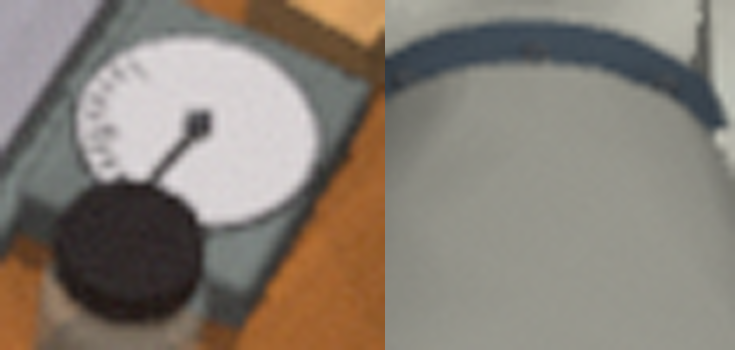

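Run:
```python
from h import *
p=np.load("p.npy"); f=lambda P,o:((proj("side",P)+p[10:12])-o+.5)*8-.5
print(p[4:8],f([[p[4],p[5],111],[p[4],p[5],99],[548,60,99]],[235,190]),f([[552.8,-26.2,111],[552.8,-26.2,99],[p[6],p[7],111],[p[6],p[7],99]],[250,150]))
s=np.hstack([cv2.imread("pics/sideC4.png")[190:235,285:325],cv2.imread("pics/sideA0.png")[213:258,265:305]])
cv2.imwrite("pics/cmp.png",cv2.resize(s,None,fx=10,fy=10,interpolation=cv2.INTER_CUBIC))
for q in ([552.8,-26.2,45],[p[4],p[5],45]): print(proj("side",q)+p[10:12])
```

```text
[ 547.45131585   59.84209828  564.23426967 -115.84157531] [[361.78098731 287.28378265]
 [360.96275546 313.9282005 ]
 [359.18260545 313.3037952 ]] [[410.81000117 434.97729499]
 [408.88017393 461.82672447]
 [559.43552449 259.59808376]
 [556.61352774 286.56939437]]
[[299.62610854 221.84944813]]
[[279.23977304 243.23143998]]
```

View pics/cmp.png

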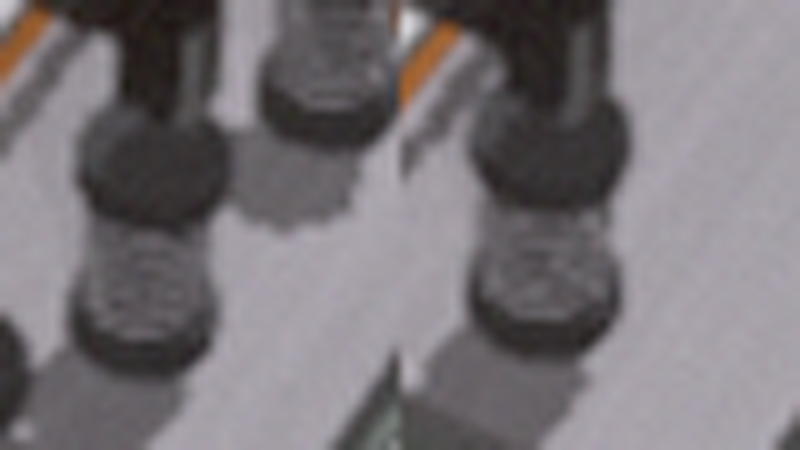

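>>> carry_out:
  rows: "0 0.06 -0.05 0.4 0; 0 0 0 0.2 0; 0 0 0 0.2 0; 0 0 0 0.2 0; 0 0 0 0.13 0; 0 0 0 0 0; 0 0 0 0 0; 0 0 0 0 0"

```text
clock: 21.72
eef_pos: [554.2, -24.3, 115.8]
tcp_rot: [-3.141, -0.0, 0.185]
contact_force: [-1.9, 1.9, 6.5]
opening: -0.002
```

>>> carry_out:
  rows: "0 0 0 0.05 0; 0 0 0 0.05 0; 0 0 0 0 0; 0 0 0 0 0; 0 0 0 0 0; 0 0 0 0 0; 0 0 0 0 0; 0 0 0 0 0; 0 0 0 0 0; 0 0 0 0 0; 0 0 0 0 0"

```text
clock: 23.1
eef_pos: [554.2, -24.3, 112.8]
tcp_rot: [-3.141, 0.0, 0.185]
contact_force: [-1.6, 1.8, 7.9]
opening: -0.001
```

```bash
python3 shot.py C5 250 150
```

```text
23.2 [554.2  -24.29 112.88] [-2.05  1.93  6.68]
```

View pics/s_C5.png

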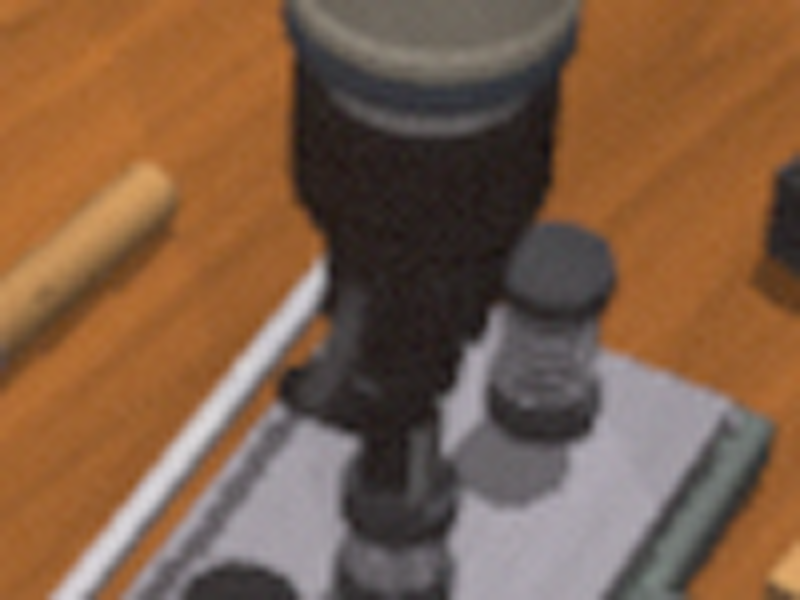

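View pics/dial_C5.png

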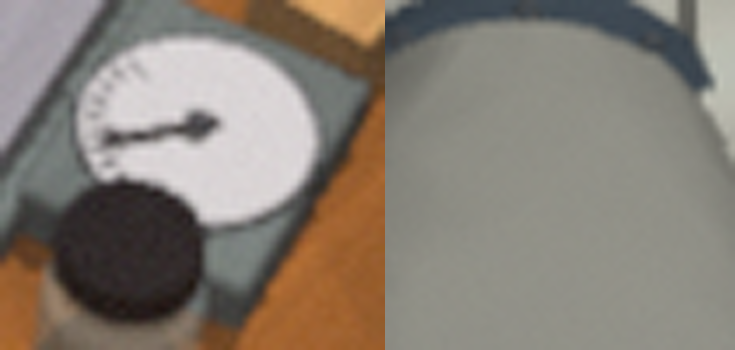

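>>> carry_out:
  rows: "0 0 0 -0.5 0; 0 0 0 -0.6 0; 0.75 0 0 -0.2 0; 0.75 0 0 0 0; 0.75 0 0 0 0; 0.75 0 0 0.4 0; 0.75 0 0 0.6 0; 0.75 0 0 0.4 0; 0.75 0 0 0.05 0; 0 0 0 0 0; 0 0 0 0 0; 0 0 0 0 0"

```text
clock: 24.7
eef_pos: [554.6, -24.4, 108.6]
tcp_rot: [3.141, -0.001, 0.185]
contact_force: [0.2, 0.8, 1.0]
opening: 0.429
```

>>> carry_out:
  rows: "0 0 0 0 0; 0 0 0 0 0; 0 0 0 0 0"

```text
clock: 25.08
eef_pos: [554.4, -24.4, 108.2]
tcp_rot: [3.141, -0.0, 0.185]
contact_force: [1.6, -0.7, 1.0]
opening: 0.435
```

```bash
python3 shot.py C6 250 150
python3 - <<'E'
from h import *
p=np.load("p.npy"); 
t=cv2.imread("pics/top0.png"); crop("top",345,205,85,85,7,"pics/tray.png",t)
s=cv2.imread("pics/side0.png"); crop("side",335,140,95,75,8,"pics/tray_s.png",s)
E
```

```text
25.175 [554.38 -24.44 108.15] [ 0.56 -0.67  0.14]
```

View pics/tray.png

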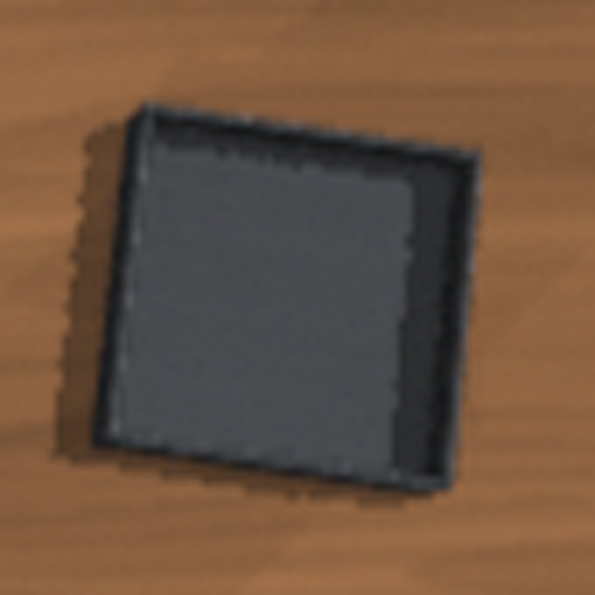

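View pics/tray_s.png

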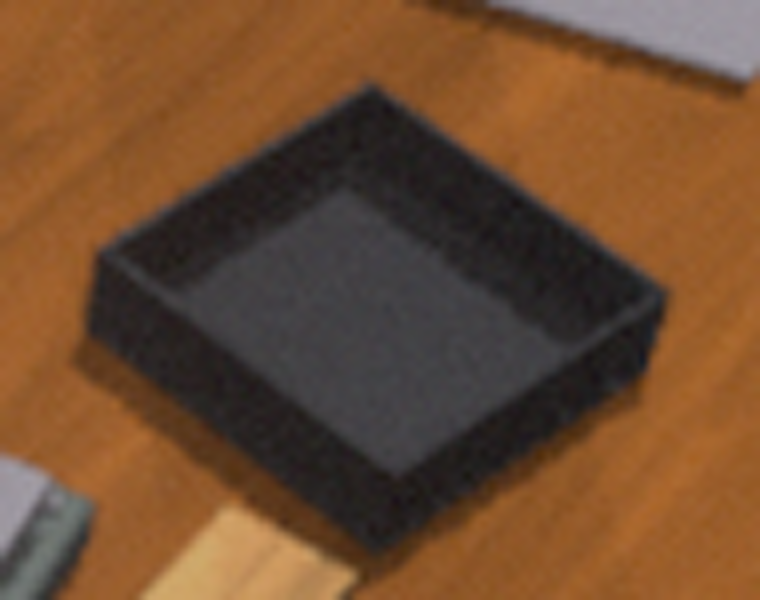

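View pics/s_C6.png

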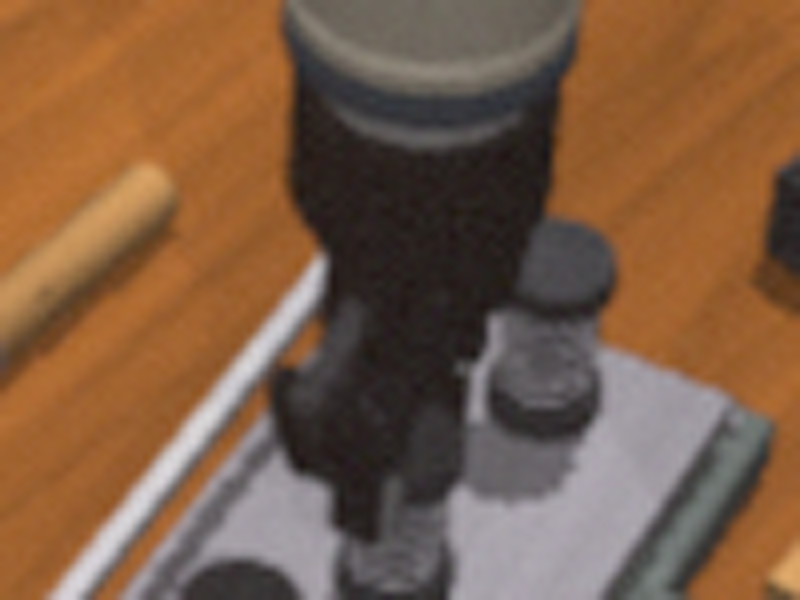

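Run:
```python
from h import *
p=np.load("p.npy")
C=[atz("top",((x+.5)/7-.5+345-p[8],(y+.5)/7-.5+205-p[9]),40)[:2] for x,y in [(147,105),(480,152),(450,488),(97,443)]]
print(np.round(C,1),np.mean(C,0))
D=[atz("side",((x+.5)/8-.5+335-p[10],(y+.5)/8-.5+140-p[11]),40)[:2] for x,y in [(371,85),(100,255),(397,473),(667,292)]]
print(np.round(D,1),np.mean(D,0))
c=(np.mean(C,0)+np.mean(D,0))/2
d=c-[554.4,-24.4]; yw=.185
print(c,d@[np.cos(yw),np.sin(yw)]/30,d@[np.sin(yw),-np.cos(yw)]/30)
```

```text
[[ 572.3 -262.2]
 [ 549.1 -396.8]
 [ 413.6 -373.1]
 [ 435.5 -233.1]] [ 492.62229474 -316.2920565 ]
[[ 548.4 -396. ]
 [ 571.  -259.5]
 [ 437.4 -238.6]
 [ 413.6 -372.3]] [ 492.58838856 -316.62649452]
[ 492.60534165 -316.45927551] -3.815450036683276 9.19029120123556
```

>>> carry_out:
  rows: "0 0 0 -0.4 0; 0 0 0 -0.8 0; 0 0 0 -0.8 0; 0 0 0 -0.8 0; 0 -0.25 0.6 0 0; 0 -0.35 0.85 0 0; 0 -0.35 0.85 0 0; 0 -0.35 0.85 0 0; 0 -0.35 0.85 0 0; 0 -0.35 0.85 0 0; 0 -0.35 0.85 0 0; 0 -0.35 0.85 0 0"

```text
clock: 26.68
eef_pos: [509.4, -233.9, 191.2]
tcp_rot: [-3.141, 0.001, 0.185]
contact_force: [-0.1, 0.4, -1.2]
opening: 0.43
```

>>> carry_out:
  rows: "0 -0.35 0.85 0 0; 0 -0.35 0.85 0 0; 0 -0.3 0.7 0 0; 0 -0.12 0.25 0 0; 0 0 0 0 0; 0 0 0 0 0"

```text
clock: 27.42
eef_pos: [492.4, -316.1, 192.0]
tcp_rot: [-3.141, 0.0, 0.186]
contact_force: [-0.5, -0.6, -1.8]
opening: 0.435
```

```bash
python3 shot.py D0 325 110
```

```text
27.525 [ 492.61 -316.    192.08] [-0.03  0.76 -1.09]
```

View pics/s_D0.png

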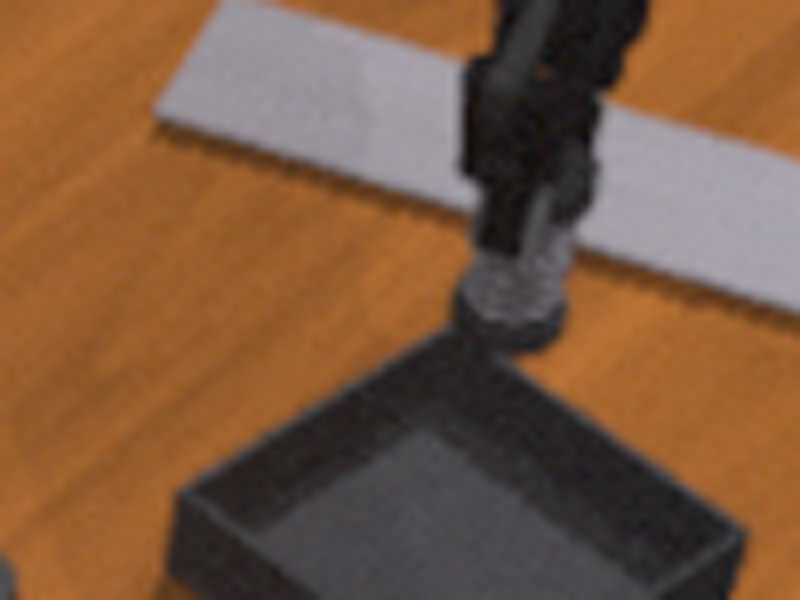

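>>> carry_out:
  rows: "0 0 0 0.6 0; 0 0 0 0.9 0; 0 0 0 0.9 0; 0 0 0 0.9 0; 0 0 0 0.5 0; 0 0 0 0.2 0; 0 0 0 0 0; 0 0 0 0.05 0; 0 0 0 0.05 0; 0 0 0 0 0; 0 0 0 0 0"

```text
clock: 28.9
eef_pos: [492.5, -316.9, 69.3]
tcp_rot: [3.141, -0.0, 0.185]
contact_force: [-0.7, -0.6, -2.0]
opening: 0.43
```

>>> carry_out:
  rows: "0 0 0 0.03 0; 0 0 0 0.03 0; 0 0 0 0 0; 0 0 0 0 0"

```text
clock: 29.4
eef_pos: [492.5, -316.8, 67.4]
tcp_rot: [3.141, -0.0, 0.185]
contact_force: [-0.1, 0.4, 1.1]
opening: 0.435
```

Standing on the tray floor; release and withdraw.

>>> carry_out:
  rows: "0.75 0 0 0 0; 0.75 0 0 0 0; 0.75 0 0 0 0; 0.75 0 0 0 0; 0.75 0 0 -0.4 0; 0.75 0 0 -0.8 0; 0.75 0 0 -0.9 0; 0.75 0 0 -0.9 0; 0.75 0 0 -0.9 0; 0.75 0 0 -0.5 0; 0.75 0 0 0 0"

```text
clock: 30.78
eef_pos: [492.9, -317.1, 200.5]
tcp_rot: [3.14, -0.002, 0.185]
contact_force: [-0.2, 0.1, -1.4]
opening: 0.748
```

>>> carry_out:
  rows: "0.75 -0.3 0.9 0 0; 0.75 -0.3 0.9 0 0; 0.75 -0.3 0.9 0 0; 0.75 -0.3 0.9 0 0; 0.75 -0.3 0.9 0 0; 0.75 -0.3 0.9 0 0; 0.75 -0.3 0.9 0 0; 0.75 0 0.5 0 0; 0.75 0 0 0 0; 0.75 0 0 0 0"

```text
clock: 32.02
eef_pos: [468.2, -527.8, 198.7]
tcp_rot: [-3.14, 0.0, 0.186]
contact_force: [0.1, -0.3, 0.1]
opening: 0.751
```

```bash
python3 shot.py E 325 110
python3 - <<'E'
from h import *
crop("top",120,140,300,160,2.6,"pics/tE.png",cv2.imread("pics/topE.png"))
crop("side",185,130,260,210,2.8,"pics/sE.png",cv2.imread("pics/sideE.png"))
E
```

```text
32.125 [ 468.27 -527.85  199.18] [-0.02  0.6  -0.01]
```

View pics/tE.png

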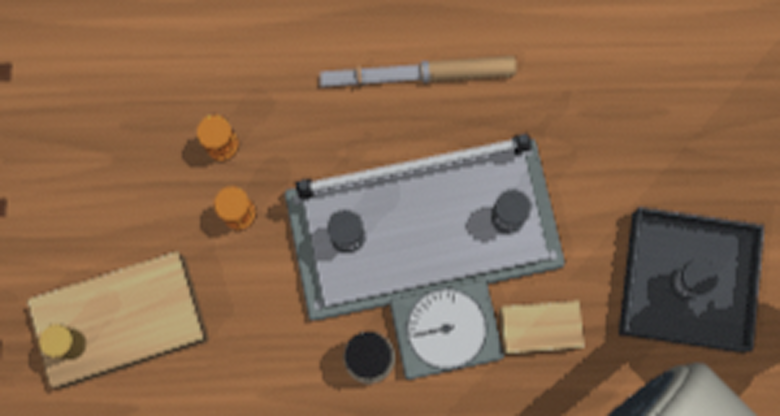

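View pics/sE.png

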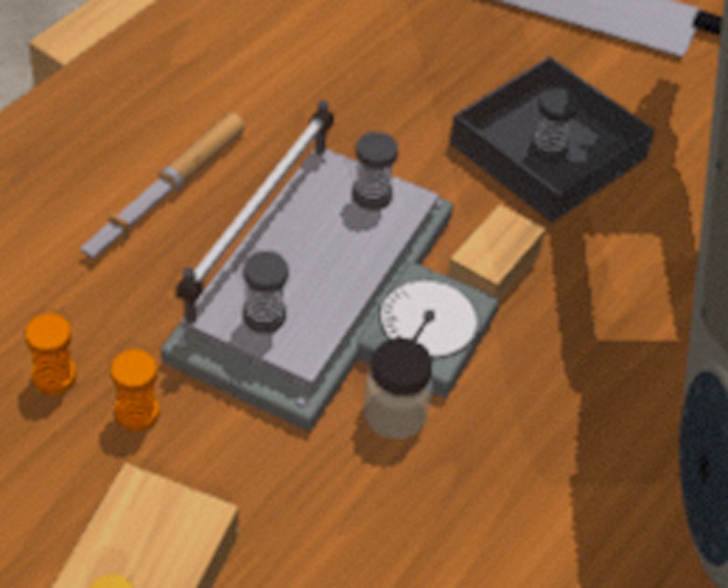

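All as wanted: two springs stand on the plate, the weak one stands in the tray, and the dial is back near zero.

```bash
python3 -c "
from rig import r
print(r.sign_off())"
```

```text
the job is handed in; nothing more can be done
None
```

The weak spring was the one on the wooden block. It now stands in the scrap tray, and the job was handed in at about 32 s.

| Spring | Wrist force, cap level with rail | Dial reading |
|---|---|---|
| Plate, right | about 12.3 N | about 1.25 rad |
| Plate, left | about 12.7 N | about 1.25 rad |
| From the block, stood mid-plate | about 7.3 N | about 0.85 rad, including 0.1 rad for the third spring |

- **Order:** the two plate springs matched, which left the block spring as the suspect. I stood it on the plate, got its own low reading, and only then moved it to the tray.
- **Last pictures:** the two good springs stand on the plate and the dial is back near zero. The rail, bush, jar, offcut and chisel look unmoved.
- **Level uncertainty:** I measured the rail top from the pictures at about 47.6 mm above the plate, give or take 0.6 mm. The caps were pressed to about 47.6 to 48.2 mm. Heights worked out from where the fingers first touched a cap came out about 0.5 mm higher on the right plate spring, the only one where I checked this.
- **Other limits:** the wrist force was noisy by about 0.5 N, and I read the dial angles by eye from enlarged side-camera pictures. I also pressed and released the right-hand plate spring once, partway, to find the contact height before taking its reading.

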